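# Roll a maple blank up the loading ramp into the turning cradle

### The job

Push the maple rolling-pin blank up the grey loading ramp until it drops onto the four white wheels of the turning cradle, staying behind it so that it never gets away from you or runs back down; push it, do not lift it. Then push its free end so that the blank slides lengthwise along the wheels until its other end butts against the red length stop, without shifting the stop. Leave the blank lying still there, and do not disturb the tools and bottles on the bench.

Things in the scene. Friction and masses are not known exactly. Their poses are not given: they have to be found in the camera images.
- cradle: Turning cradle fixed on the bench: green motor at its left end (y 188 to 315 mm, 66 mm high), steel bearing plates at y = -104 and +104 mm, 42 mm high; right (-y) of them only a 6 mm base plate lies beside the seat. Origin on the bench top under the seat line; x points level up-ramp (away from the robot), y left along the rollers, z up.
- seat (a point): Middle of the seat line: where a seated blank's centre line lies, x = 0, y = 0, z = 69.3 mm in the cradle frame, axes alike. Below it four white nylon wheels (radius 20 mm, 18 mm wide) at x = -22 and +22, y = -65 and +65 mm, axles 30 mm high; geared, they do not turn by hand. The blank climbs over the front pair (centre 75 mm high) and then drops 6 mm into the seat.
- fence_face (a point): Middle of the front face of the silver fence behind the seat, a bar along y that keeps the blank from going over the back: face at x = 29 mm in the cradle frame (4 mm beyond a seated blank), y from -70 to +200 mm, z from 53 to 88 mm. Axes as the cradle's.
- ramp: Grey waxed steel ramp up to the wheels, rising 10 degrees; frame tilted with it: origin on its surface at the uphill face of the yellow lip, mid-width (x = -173, y = 0, z = 23 mm in the cradle frame), x up the slope, y left, z square to it. Surface from x = 0 to 132 mm, 300 mm wide; the lip at the foot is 8 mm high, 4 mm thick. The front wheels stand 0.3 mm above the ramp's plane.
- blank_center (a point): Centre of the loose maple blank, a smooth plain cylinder 50 mm in diameter, 260 mm long, about 0.36 kg; y is its axis. It starts across the ramp's foot against the yellow lip, centre 51 mm above the bench at x = -159 mm, y = -15 to -35 mm in the cradle frame. It rolls freely, back down too when let go; friction on ramp and wheels is near 0.25, on fingers more.
- stop_face (a point): Middle of the working face of the red length stop, on the seat line (x = 0, z = 69 mm in the cradle frame). The face looks right, to -y; axes as the cradle's. Plate 44 mm along x, 8 mm thick, from 49 to 97 mm above the bench, black knob behind it up to 109 mm. Clamped on the fence somewhere from y = 137 to 173 mm; it holds about 60 N.
- oil_tin: Bystander: round tin, 68 mm across, 105 mm high, left of the ramp; origin under its centre.
- sanding_block: Bystander: cork sanding block, 104 x 60 x 34 mm, right of the ramp; origin under its centre.
- glue_bottle: Bystander: white bottle with an orange cap, 60 mm across, 170 mm high, at the left; origin under its centre.
- screwdriver: Bystander: screwdriver lying on the bench right of the sanding block; origin under its middle.
- mug: Bystander: blue mug, 80 mm across, 92 mm high, at the right; origin under its centre.
- tape_measure: Bystander: yellow pocket tape measure lying flat, 66 x 66 x 32 mm, right of the cradle; origin under its centre.

How it is judged:
By the outcome, as a careful person would: the job done as asked, in the order asked, and still so for the second after the job is handed in, with the robot touching nothing.
It also fails if it takes over 48 s, if anything falls off the work surface, if the arm or the gripper's body presses on something with over 40 N, if the wrist force passes 120 N, or if a joint passes its speed limit or range.

### The arm

A 7-joint arm with a two-finger parallel gripper is mounted at the origin on the work surface. World frame = base frame: x ahead of the robot, y to its left, z up, the work surface at z = 0. Lengths are in m, angles in rad, forces in N, time in s.
With the tool pointing down it reaches from about 0.425 to 0.875 m from the base axis. Payload 9.9 kg.
Tool frame: the origin (TCP) lies on the centre line of the jaws, within the pads' length; the fingertips stand 14 mm ahead of it and the grasp point (between the pads) lies 5 mm behind it (tip_extent is the distance from the TCP to the fingertips, in m); z points along the fingers, y is the direction in which the jaws open and shut (so a half turn about z gives the same grasp; the last joint's range is limited). The gripper opens to 85 mm and grips with 20 to 120 N. Pads are 22 mm wide; open, the fingers measure 114 mm over their backs; the gripper's body (76 mm by 85 mm) begins 54 mm behind the grasp point. The pads swing forward as they close: fully open they stand 13 mm farther back than shut.
Start: joints at [1.249, 0.576, 0.025, 1.437, -0.015, 1.129, -0.057], TCP at [0.159, -0.656, 0.245] pointing down, gripper open.
Joint ranges: [-2.76, 2.76], [-0.34, 2.15], [-1.52, 1.57], [0.19, 2.46], [-1.09, 4.23], [0.17, 1.99], [-2.82, 2.82]. Speed limits (rad/s): [2.22, 2.22, 3.01, 3.01, 3.14, 3.14, 3.14].

### API

Orientations are given as a unit quaternion [w, x, y, z].
In Python, from rig import * gives the robot as it stands. The module is installed in compiled form; this text tells all that it offers.
- The arm moves only by the shell command python3 -m pendant 'ROWS' [FORCE]. ROWS is text: rows parted by semicolons, each of 7 numbers parted by spaces: the shift along the tool's x, y, z in mm, then the turn, a rotation vector about the tool's x, y, z in rad, then the opening, from 0 (shut) to 1 (fully open). A call has 1 to 20 rows; each row is the pose to reach, as a shift and turn from the pose measured when the call began, along the tool's axes at that moment; what a row does not reach only later rows make up. A row lasts 1/12 s, in which the tool goes at most 41.7 mm and 7.16 degrees, less where a joint would pass 70% of its speed; a pose out of reach is approached as far as the arm can. A call with a gripper value outside its range is refused whole. The fingers move at their own pace and stop on an object; FORCE is the grip in N (left out, the last holds). Time passes only in rows, so rows that repeat a pose let the fingers close. It gives the time, the measured TCP pose, the force and the opening at its end, in the units of the state.
- read_state(): the state, without advancing time (a new reading comes with each control period).
- grab_frame(name): name is "scene" or "top" or "wrist"; returns a dict with "color" (420x560x3 uint8, red, green, blue), "fx", "fy", "cx", "cy" (pixels), "world_from_camera" (4x4, takes a point from camera to world coordinates). Camera axes: x right, y up, looking along -z (the intrinsics and any distortion apply to the point x, -y, -z); pixel columns grow to the right and rows downward; lengths in m; the calibration is good to about 2 mm. A picture is of the moment at which its call begins. There is no depth.
- sign_off(): hands the job in, once; it reports no verdict.
The state is a dict: "t": time; "joint_positions": joint angles; "joint_velocities": joint speeds; "joint_efforts": joint torques, N m; "eef_pos": TCP position; "tcp_rot": TCP orientation; "contact_force": force on the tool from outside, world axes, zero at the start; "moment": the same for the moment, N m; "opening": finger opening in m.
Only numpy, scipy, OpenCV 4.12 (cv2) and the standard library are available. Lean on these libraries where they do the work, as an engineer would, in place of code of your own. Each camera call takes 0.05 s, during which the arm holds its last target.

## Working session

There is one attempt and no reset: what is moved stays moved. The work goes in short steps, Python scripts to look and compute and a shell command to move; the robot and the scene stay as the last step left them, time stands still between calls to the robot, and variables do not carry over. Pictures are saved under pics/ and viewed, and the job is handed in when it is done.

```bash
mkdir -p pics
python3 - <<'E'
from rig import *
import cv2
s=read_state()
for k in s: print(k,s[k])
for n in ["scene","top","wrist"]:
    f=grab_frame(n)
    cv2.imwrite(f"pics/{n}0.png",f["color"][:,:,::-1])
    print(n,{k:f[k] for k in f if k!="color"})
E
```

```text
t 0.0
joint_positions [ 1.24919055  0.57648909  0.02484129  1.43789781 -0.01495313  1.12900297
 -0.05647665]
joint_velocities [-1.21982805e-03  8.95999586e-04  9.23623567e-04 -5.08387588e-05
  9.50913717e-04  2.01083761e-05  9.83216397e-04]
joint_efforts [ 2.91278120e-04 -7.65755725e+01  2.25037023e+00 -2.85966003e+01
  1.53166009e-02  1.27249007e-02 -1.16534494e-05]
eef_pos [ 0.15890457 -0.65559245  0.24447511]
tcp_rot [-7.91120425e-04  9.92934307e-01  1.18662594e-01 -1.56776421e-04]
contact_force [-0.07512962 -0.22556998 -0.10500174]
moment [-0.03285944 -0.03259793 -0.01529226]
opening 0.08544097708865257
scene {'fx': 522.3528627908559, 'fy': 522.3528627908559, 'cx': 285.1134638907717, 'cy': 204.87005605846872, 'world_from_camera': array([[-0.48135591, -0.48172737,  0.73228084,  1.5809623 ],
       [ 0.87652352, -0.26289316,  0.4032291 ,  0.53334505],
       [-0.00173487,  0.83595809,  0.54879055,  0.84985817],
       [ 0.        ,  0.        ,  0.        ,  1.        ]])}
top {'fx': 441.2082805832702, 'fy': 441.2082805832702, 'cx': 282.86591149100855, 'cy': 213.57536033366554, 'world_from_camera': array([[-2.08446484e-02,  9.84258807e-01, -1.75499577e-01,
         3.32747524e-01],
       [-9.99782548e-01, -2.04159827e-02,  4.24790132e-03,
        -2.20409211e-02],
       [ 5.98037957e-04,  1.75549960e-01,  9.84470342e-01,
         1.12237417e+00],
       [ 0.00000000e+00,  0.00000000e+00,  0.00000000e+00,
         1.00000000e+00]])}
wrist {'fx': 357.43632949628994, 'fy': 357.43632949628994, 'cx': 281.0160551988273, 'cy': 212.79260339467982, 'world_from_camera': array([[ 0.23538839,  0.92934819,  0.28443672,  0.23155834],
       [-0.97190003,  0.22557015,  0.0672936 , -0.63846061],
       [-0.00162125, -0.29228419,  0.95633013,  0.37302557],
       [ 0.        ,  0.        ,  0.        ,  1.        ]])}
```

View pics/top0.png

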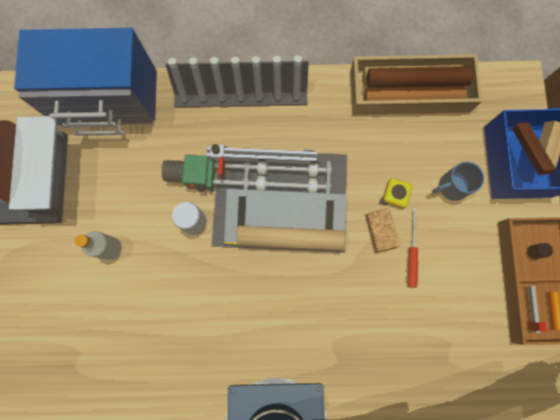

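View pics/scene0.png

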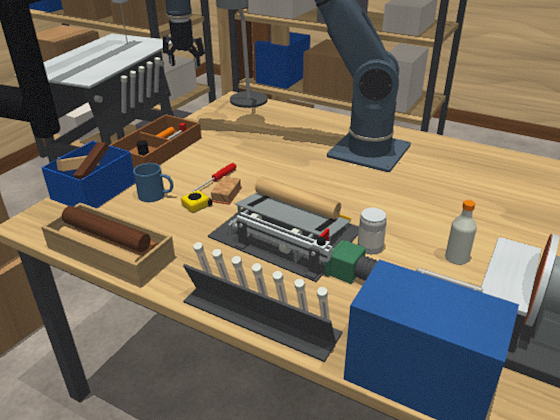

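Run:
```python
import cv2
i=cv2.imread("pics/top0.png")[130:260,155:365]
cv2.imwrite("pics/topz.png",cv2.resize(i,(798,494),interpolation=cv2.INTER_CUBIC))
i=cv2.imread("pics/scene0.png")[170:290,200:400]
cv2.imwrite("pics/scenez.png",cv2.resize(i,(800,480),interpolation=cv2.INTER_CUBIC))
```

```text
(no output)
```

View pics/topz.png

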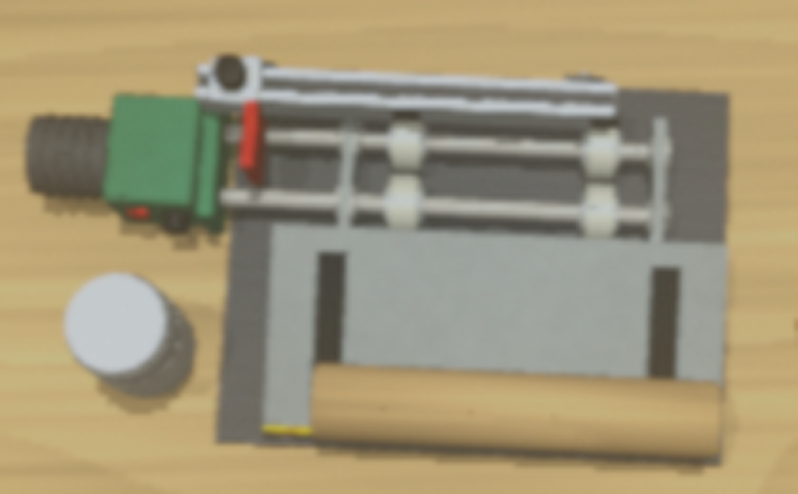

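View pics/scenez.png

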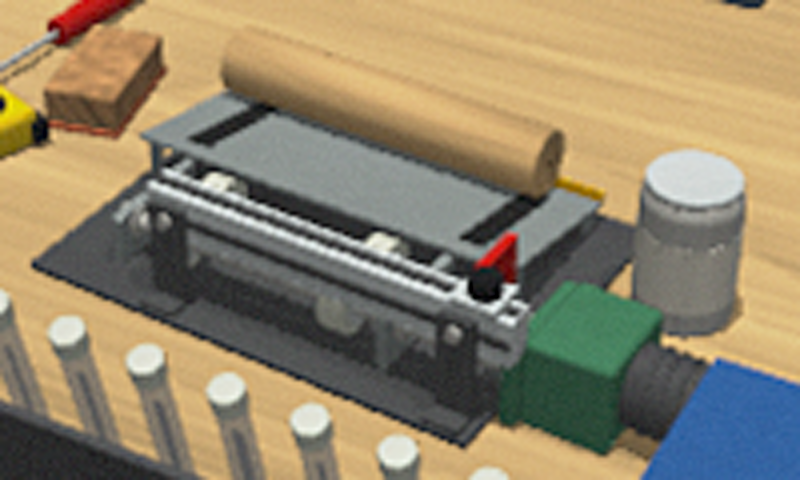

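View pics/wrist0.png

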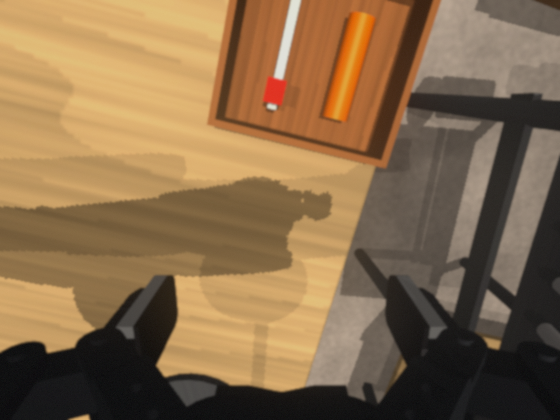

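```bash
cat > h.py <<'E'
import numpy as np, pickle
from scipy.optimize import least_squares
def proj(f,P):
    T=np.linalg.inv(f["world_from_camera"]); P=np.atleast_2d(P)
    c=P@T[:3,:3].T+T[:3,3]
    return np.c_[f["cx"]+f["fx"]*c[:,0]/-c[:,2], f["cy"]-f["fy"]*c[:,1]/-c[:,2]]
def ray(f,u,v):
    d=np.array([(u-f["cx"])/f["fx"],-(v-f["cy"])/f["fy"],-1.])
    T=f["world_from_camera"]; return T[:3,3],T[:3,:3]@d
def atz(f,u,v,z):
    o,d=ray(f,u,v); return o+d*(z-o[2])/d[2]
def c2w(p,P):
    c,s=np.cos(p[2]),np.sin(p[2]); P=np.atleast_2d(P)/1000.
    return np.c_[p[0]+c*P[:,0]-s*P[:,1],p[1]+s*P[:,0]+c*P[:,1],P[:,2]]
def w2c(p,W):
    c,s=np.cos(p[2]),np.sin(p[2]); d=np.atleast_2d(W)-[p[0],p[1],0]
    return 1000*np.c_[c*d[:,0]+s*d[:,1],-s*d[:,0]+c*d[:,1],d[:,2]]
E
python3 - <<'E'
from rig import *
from h import *
import pickle
ft=grab_frame("top");fs=grab_frame("scene")
pickle.dump((ft,fs),open("f.pkl","wb"))
z=lambda u,v:(u/3.8+155,v/3.8+130)
s=lambda u,v:(u/4+200,v/4+170)
top=[((-22,65,50),z(403,203)),((22,65,50),z(406,143)),((22,-65,50),z(599,151)),((-22,-65,50),z(598,210)),
((-43,150,45.9),z(273,222)),((-43,-150,45.9),z(727,243)),((29,-70,88),z(614,114)),((-173,150,23),z(265,426))]
sc=[((-43,-150,45.9),s(145,136)),((-43,150,45.9),s(577,243)),((-173,150,23),s(603,197))]
def res(p,full=False):
    r=np.r_[proj(ft,c2w(p,[a for a,b in top]))-[b for a,b in top],proj(fs,c2w(p,[a for a,b in sc]))-[b for a,b in sc]]
    return r.ravel()
o=least_squares(res,[.6,0,0],loss="soft_l1")
p=o.x;print(p,np.round(res(p).reshape(-1,2),1))
np.save("p.npy",p)
# each: blank ends top (z ~ 76 top line): left end & right end
for u,v,zz in [(313,409,.051),(720,418,.051),(313,409,.076),(720,418,.076)]: print(w2c(p,atz(ft,*z(u,v),zz)))
print("stop",[w2c(p,atz(ft,*z(u,v),.097)).round(1) for u,v in[(262,103),(262,180),(240,105),(240,178)]])
E
```

```text
[ 0.62018962 -0.03873517 -0.05558593] [[ -0.5  -0.1]
 [ -0.5  -1.3]
 [  0.4  -1.7]
 [  0.2  -0.2]
 [ -0.5   2.3]
 [  0.    0.9]
 [ -0.4   1. ]
 [ -0.2   1.4]
 [ -1.5  -0.8]
 [-15.3   6.2]
 [ -0.1   0.3]]
[[-160.4963868   115.68923252   51.        ]]
[[-157.20628799 -145.85722256   51.        ]]
[[-163.46988667  113.00598978   76.        ]]
[[-160.25656073 -142.43740479   76.        ]]
stop [array([[ 28.3, 153.5,  97. ]]), array([[-22. , 150.6,  97. ]]), array([[ 26.5, 167.4,  97. ]]), array([[-21.2, 164.5,  97. ]])]
```

```bash
cat >> h.py <<'E'
from scipy.spatial.transform import Rotation as R
def rot(q): return R.from_quat([q[1],q[2],q[3],q[0]])
def target(p,P,tilt=0,yaw=0):
    """TCP at cradle point P mm; tool x=cradle x, z down, then yaw about tool z, tilt about tool y"""
    W=c2w(p,P)[0]
    Rt=R.from_euler('z',p[2])*R.from_rotvec([np.pi,0,0])*R.from_rotvec([0,0,yaw])*R.from_rotvec([0,tilt,0])
    return W,Rt
def row(s,W,Rt):
    R0=rot(s["tcp_rot"]); d=R0.inv().apply(W-np.array(s["eef_pos"]))*1000
    v=(R0.inv()*Rt).as_rotvec(); return np.round(d,1),np.round(v,3)
def where(p,s):
    c=w2c(p,s["eef_pos"])[0]; Rr=(R.from_euler('z',p[2])*R.from_rotvec([np.pi,0,0])).inv()*rot(s["tcp_rot"])
    return c.round(1),Rr.as_rotvec().round(3)
E
python3 - <<'E'
from h import *
import pickle,cv2
ft,fs=pickle.load(open("f.pkl","rb"))
z=lambda u,v:(u/3.8+155,v/3.8+130)
s=lambda u,v:(u/4+200,v/4+170)
# wheel: silhouette tops seen obliquely; use wheel centre blobs + ramp corners + fence
top=[((-22,65,50),z(403,203)),((22,65,50),z(406,143)),((22,-65,50),z(599,151)),((-22,-65,50),z(598,210)),
((-43,150,45.9),z(273,222)),((-43,-150,45.9),z(727,243)),((29,-70,88),z(614,114)),((-173,150,23),z(265,426))]
sc=[((-43,-150,45.9),s(145,136)),((-173,150,23),s(603,197))]
def res(p):
    return np.r_[proj(ft,c2w(p,[a for a,b in top]))-[b for a,b in top],proj(fs,c2w(p,[a for a,b in sc]))-[b for a,b in sc]].ravel()
p=least_squares(res,[.6,0,0],loss="soft_l1").x
print(p,np.round(res(p).reshape(-1,2),1).tolist()); np.save("p.npy",p)
def cyl(cx,cy,cz):
    a=np.linspace(0,2*np.pi,40)
    return [np.c_[cx+25*np.cos(a),0*a+cy+e,cz+25*np.sin(a)] for e in(-130,130)]
L=[np.array([(-43,150,45.9),(-43,-150,45.9),(-173,-150,23),(-173,150,23),(-43,150,45.9)]),
 np.array([(29,-70,88),(29,200,88)]),np.array([(-22,151,97),(22,151,97),(22,151,49),(-22,151,49),(-22,151,97)])]+cyl(-159,-15,51)
for wx in(-22,22):
  for wy in(-74,-56,56,74):
    a=np.linspace(0,2*np.pi,30);L.append(np.c_[wx+20*np.cos(a),0*a+wy,30+20*np.sin(a)])
for n,f,(x0,y0,w,h),k in[("ot",ft,(155,130,210,130),3.8),("os",fs,(200,170,200,120),4)]:
    im=cv2.resize(np.ascontiguousarray(f["color"][y0:y0+h,x0:x0+w,::-1]),None,fx=k,fy=k,interpolation=2)
    for l in L:
        q=(proj(f,c2w(p,l))-[x0,y0])*k; cv2.polylines(im,[q.astype(np.int32)],False,(255,0,255),1)
    cv2.imwrite(f"pics/{n}.png",im)
E
```

```text
[ 0.62086546 -0.03913353 -0.06129947] [[-0.3, -0.5], [-0.3, -1.7], [0.6, -1.8], [0.3, -0.3], [-0.4, 1.7], [0.0, 0.9], [-0.2, 0.9], [-0.4, 0.8], [-1.5, -0.8], [-0.1, 0.7]]
```

View pics/ot.png

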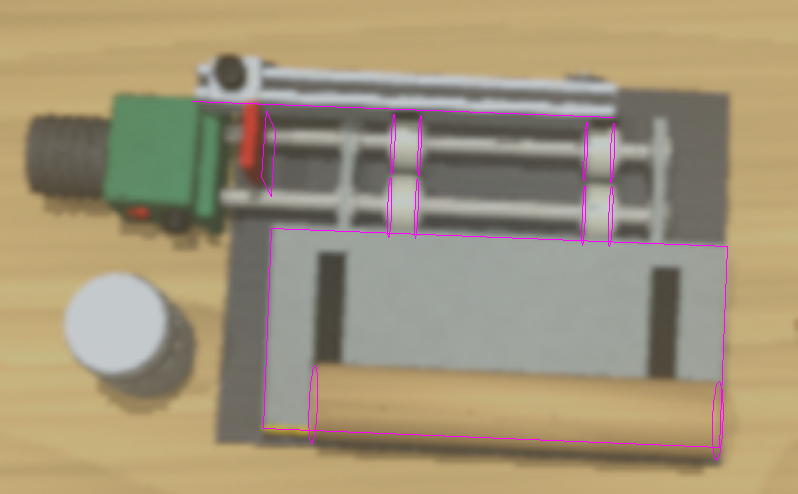

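View pics/os.png

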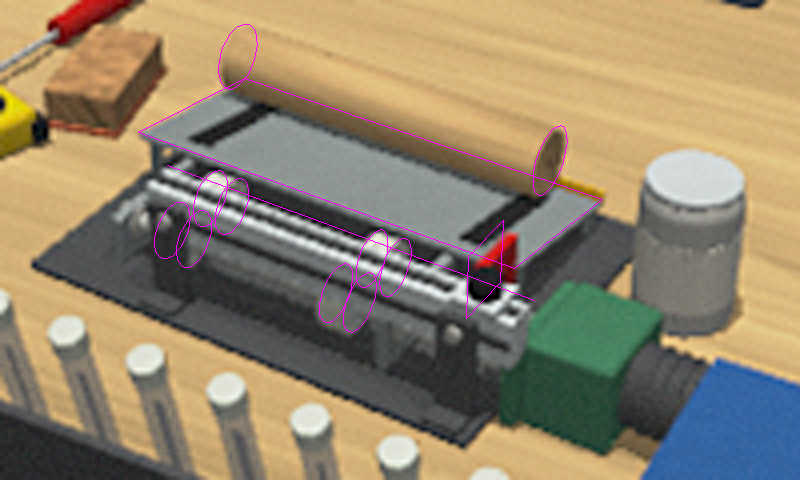

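Run:
```python
from rig import *
from h import *
s=read_state();p=np.load("p.npy")
print(c2w(p,(-195,0,45)))
for P,t in [((-220,-330,230),0),((-165,0,180),0),((-195,0,150),-.2)]:
    W,Rt=target(p,P,t); print(W,row(s,W,Rt))
```

```text
[[ 0.42623172 -0.02718762  0.045     ]]
[ 0.38106251 -0.35503628  0.23      ] (array([ 286.7, -240. ,   15.1]), array([-0.001,  0.   ,  0.299]))
[ 0.45617537 -0.02902545  0.18      ] (array([ 436.5, -539.1,   65.3]), array([-0.001,  0.   ,  0.299]))
[ 0.42623172 -0.02718762  0.15      ] (array([ 407.8, -547.9,   95.3]), array([ 0.029, -0.198,  0.298]))
```

```bash
python3 -m pendant '29 -24 2 0 0 0.03 1;58 -48 3 0 0 0.06 1;87 -72 5 0 0 0.09 1;116 -96 6 0 0 0.12 1;145 -120 8 0 0 0.15 1;174 -144 9 0 0 0.18 1;203 -168 11 0 0 0.21 1;232 -192 12 0 0 0.24 1;260 -218 14 0 0 0.27 1;287 -245 15 0 0 0.299 1;302 -275 20 0 0 0.299 1;317 -305 25 0 0 0.299 1;332 -335 30 0 0 0.299 1;347 -365 35 0 0 0.299 1;362 -395 40 0 0 0.299 1;377 -425 45 0 0 0.299 1;392 -455 50 0 0 0.299 1;407 -485 55 0 0 0.299 1;422 -512 60 0 0 0.299 1;436 -539 65 0 0 0.299 1'
cat > w.py <<'E'
from rig import *
from h import *
import sys
s=read_state();p=np.load("p.npy")
print("t",round(s["t"],2),where(p,s),"F",np.round(s["contact_force"],1),"q",np.round(s["joint_positions"],2))
E
cat > r.py <<'E'
# targets: x y z tilt yaw
from w import *
for a in sys.argv[1:]:
    x,y,z,t,ya=map(float,a.split(",")); print(a,*row(s,*target(p,(x,y,z),t,ya)))
E
python3 r.py=-0 2>/dev/null; python3 r.py -- 2>/dev/null | head -1; python3 r.py " -195,0,150,-.2,0" " -205,0,100,-.2,0" " -205,0,45,-.2,0"
```

```text
t: 1.92
eef_pos: [0.456, -0.0275, 0.1803]
tcp_rot: [-0.0, 1.0, -0.03, 0.0]
contact_force: [1.0, -0.1, -0.1]
opening: 0.0855
t 1.92 (array([-165.2,    1.5,  180.3]), array([ 0.001,  0.   , -0.   ])) F [ 1.  -0.1 -0.1] q [-0.01  0.34 -0.05  2.08  0.02  0.73 -1.7 ]
t 1.92 (array([-165.2,    1.5,  180.3]), array([ 0.001,  0.   , -0.   ])) F [ 1.  -0.1 -0.1] q [-0.01  0.34 -0.05  2.08  0.02  0.73 -1.7 ]
 -195,0,150,-.2,0 [-29.8   1.5  30.3] [-0.001 -0.2    0.001]
 -205,0,100,-.2,0 [-39.8   1.5  80.2] [-0.001 -0.2    0.001]
 -205,0,45,-.2,0 [-39.8   1.6 135.2] [-0.001 -0.2    0.001]
```

```bash
python3 -m pendant '-12 1 10 0 -0.1 0 1;-25 1 20 0 -0.2 0 1;-40 1 40 0 -0.2 0 1;-42 1 60 0 -0.2 0 1;-42 1 80 0 -0.2 0 1;-42 1 80 0 -0.2 0 1'; python3 r.py " -207,0,70,-.2,0" " -205,0,45,-.2,0"
python3 - <<'E'
from rig import *
import cv2
for n in ["wrist","scene"]:
    f=grab_frame(n); i=f["color"][:,:,::-1]
    if n=="scene": i=cv2.resize(i[100:290,200:450],(800,608)[:2])
    cv2.imwrite(f"pics/{n}1.png",i)
E
```

```text
t: 2.42
eef_pos: [0.4126, -0.0258, 0.0979]
tcp_rot: [-0.003, 0.994, -0.03, -0.102]
contact_force: [-0.7, -0.7, -0.4]
opening: 0.0849
t 2.42 (array([-208.7,    0.6,   97.9]), array([ 0.001, -0.204, -0.001])) F [-0.7 -0.7 -0.4] q [ 0.    0.51 -0.05  2.11  0.01  0.72 -1.68]
 -207,0,70,-.2,0 [ 7.3  0.6 27. ] [-0.     0.004  0.001]
 -205,0,45,-.2,0 [14.4  0.6 51.1] [-0.     0.004  0.001]
```

View pics/wrist1.png

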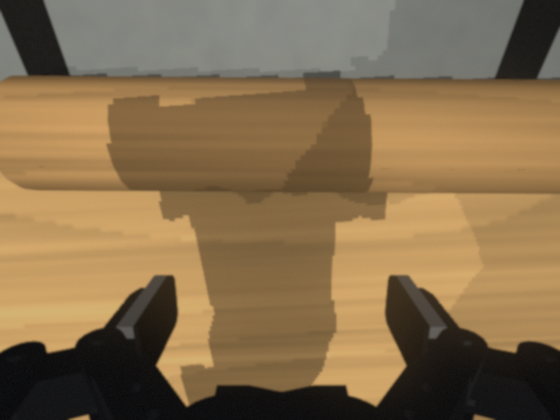

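View pics/scene1.png

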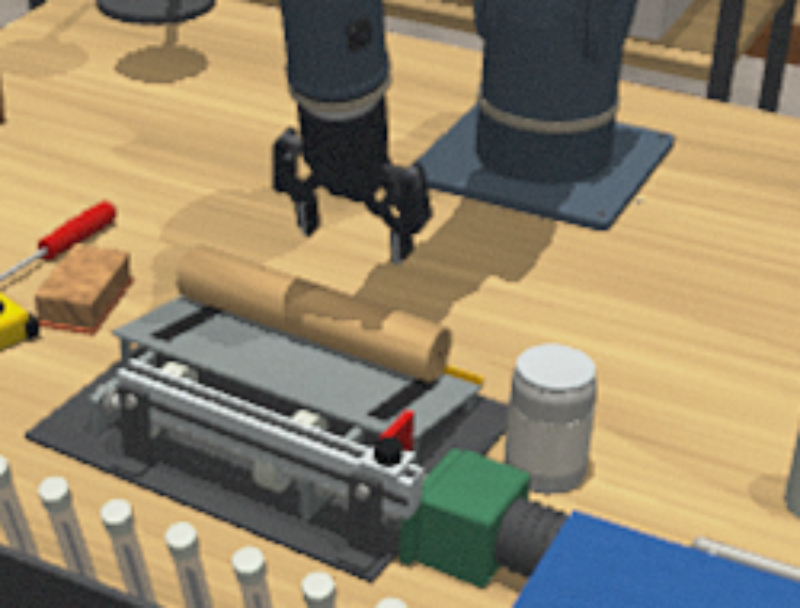

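Blank spans the full wrist view (rows 75–190), fingers behind it; it still lies at the lip. Descending behind it.

```bash
python3 -m pendant '3 0.5 14 0 0 0 1;7 0.5 27 0 0 0 1;10 0.5 40 0 0 0 1;13 0.5 51 0 0 0 1;13 0.5 51 0 0 0 1'; python3 r.py " -200,0,46,-.1,0" " -195,0,46,-.1,0" " -190,0,47,-.1,0"  " -150,0,53,0,0"
```

```text
t: 2.93
eef_pos: [0.4168, -0.0265, 0.0476]
tcp_rot: [-0.003, 0.994, -0.03, -0.1]
contact_force: [-0.0, -0.5, 0.0]
opening: 0.0851
t 2.93 (array([-2.044e+02,  1.000e-01,  4.760e+01]), array([ 0.001, -0.201, -0.   ])) F [-0.  -0.5  0. ] q [ 0.    0.61 -0.05  2.14  0.02  0.6  -1.69]
 -200,0,46,-.1,0 [4.6 0.1 0.7] [-0.001  0.101  0.   ]
 -195,0,46,-.1,0 [ 9.5  0.1 -0.3] [-0.001  0.101  0.   ]
 -190,0,47,-.1,0 [14.2  0.1 -2.3] [-0.001  0.101  0.   ]
 -150,0,53,0,0 [ 52.2   0.1 -16.2] [-0.001  0.201  0.   ]
```

```bash
python3 -m pendant '3 0 0.5 0 0.05 0 1;6 0 0.3 0 0.1 0 1;9 0 0 0 0.15 0 1;12 0 -1 0 0.2 0 1;15 0 -2 0 0.2 0 1;18 0 -3.5 0 0.2 0 1;22 0 -5 0 0.2 0 1'
python3 - <<'E'
from w import *
for x in (-175,-160,-130,-100,-75,-60,-55,-45,-36): 
    xc=x+36; z=min(51+(xc+159)*.1763,75)-5
    print(x,round(z,1),*row(s,*target(p,(x,0,z),0,0)))
import cv2
f=grab_frame("top");cv2.imwrite("pics/top2.png",cv2.resize(f["color"][130:280,155:365,::-1],None,fx=3.8,fy=3.8))
E
```

```text
t: 3.52
eef_pos: [0.44, -0.0279, 0.049]
tcp_rot: [-0.0, 1.0, -0.03, -0.001]
contact_force: [-1.3, 1.0, 0.2]
opening: 0.0852
t 3.52 (array([-1.812e+02,  1.000e-01,  4.900e+01]), array([ 0.001, -0.001, -0.   ])) F [-1.3  1.   0.2] q [-0.02  0.56 -0.03  2.25  0.04  0.34 -1.72]
-175 49.5 [ 6.2  0.1 -0.6] [-0.001  0.001  0.   ]
-160 52.2 [21.2  0.1 -3.2] [-0.001  0.001  0.   ]
-130 57.5 [51.2  0.1 -8.6] [-0.001  0.001  0.   ]
-100 62.7 [ 81.1   0.1 -13.9] [-0.001  0.001  0.   ]
-75 67.2 [106.1   0.2 -18.4] [-0.001  0.001  0.   ]
-60 69.8 [121.1   0.2 -21. ] [-0.001  0.001  0.   ]
-55 70 [126.1   0.2 -21.2] [-0.001  0.001  0.   ]
-45 70 [136.1   0.2 -21.2] [-0.001  0.001  0.   ]
-36 70 [145.1   0.2 -21.3] [-0.001  0.001  0.   ]
```

View pics/top2.png

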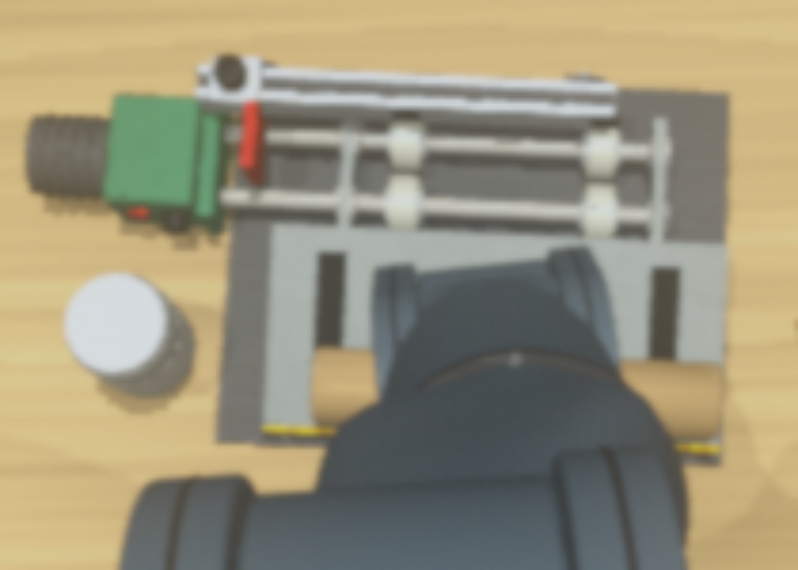

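```bash
python3 -m pendant '4 0 -0.5 0 0 0 1;8 0 -1 0 0 0 1;13 0 -2 0 0 0 1;18 0 -3 0 0 0 1;23 0 -4 0 0 0 1;28 0 -4.6 0 0 0 1;33 0 -5.5 0 0 0 1;38 0 -6.4 0 0 0 1;43 0 -7.2 0 0 0 1;48 0 -8.1 0 0 0 1;53 0 -9 0 0 0 1;58 0 -10 0 0 0 1;63 0 -10.7 0 0 0 1;68 0 -11.6 0 0 0 1;73 0 -12.5 0 0 0 1;78 0 -13.4 0 0 0 1;82 0 -14.1 0 0 0 1;86 0 -14.8 0 0 0 1;89 0 -15.4 0 0 0 1;92 0 -16 0 0 0 1'
python3 - <<'E'
from w import *
for x in (-75,-60,-55,-45,-36): 
    xc=x+36; z=min(51+(xc+159)*.1763,75)-5
    print(x,round(z,1),*row(s,*target(p,(x,0,z),0,0)))
import cv2
f=grab_frame("top");cv2.imwrite("pics/top3.png",cv2.resize(f["color"][130:280,155:365,::-1],None,fx=3.8,fy=3.8))
f=grab_frame("scene");cv2.imwrite("pics/scene3.png",cv2.resize(f["color"][170:290,200:400,::-1],None,fx=4,fy=4))
E
```

```text
t: 5.23
eef_pos: [0.5338, -0.0335, 0.065]
tcp_rot: [-0.001, 1.0, -0.03, 0.0]
contact_force: [-1.8, 0.0, 1.9]
opening: 0.0856
t 5.23 (array([-87.3,   0.3,  65. ]), array([ 0.001,  0.   , -0.   ])) F [-1.8  0.   1.9] q [-0.    0.61 -0.03  2.    0.04  0.53 -1.69]
-75 67.2 [12.3  0.3 -2.2] [-0.001 -0.     0.   ]
-60 69.8 [27.3  0.3 -4.8] [-0.001 -0.     0.   ]
-55 70 [32.3  0.3 -5. ] [-0.001 -0.     0.   ]
-45 70 [42.3  0.3 -5. ] [-0.001 -0.     0.   ]
-36 70 [51.3  0.3 -5. ] [-0.001 -0.     0.   ]
```

View pics/top3.png

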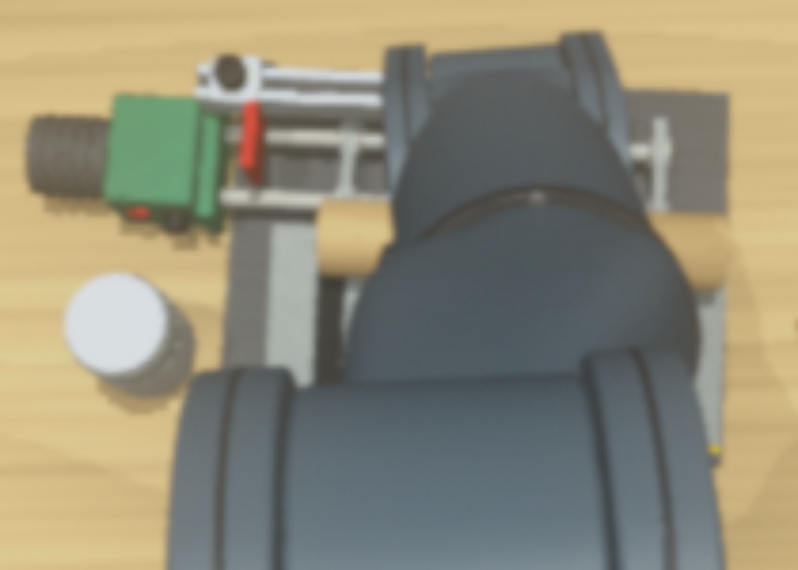

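View pics/scene3.png

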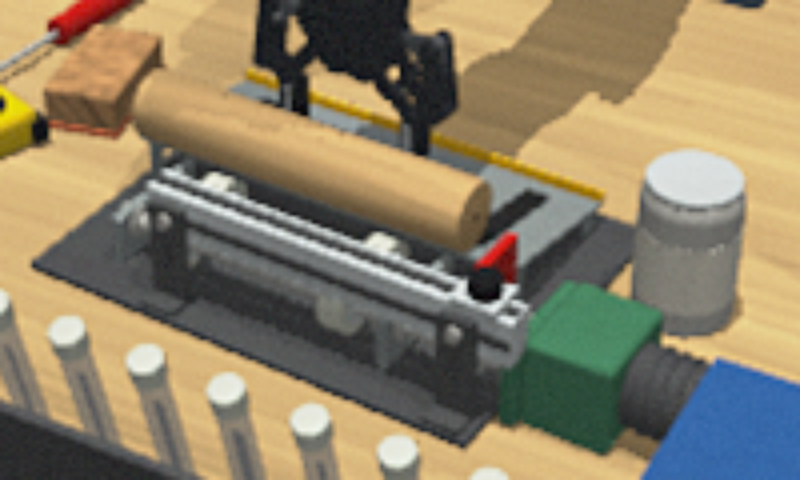

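```bash
python3 -m pendant '3 0 -0.5 0 0 0 1;6 0 -1 0 0 0 1;9 0 -1.5 0 0 0 1;12 0 -2 0 0 0 1;15 0 -2.3 0 0 0 1;17.5 0 -2.6 0 0 0 1;20 0 -2.8 0 0 0 1;22.5 0 -3 0 0 0 1;25 0 -3 0 0 0 1;27.5 0 -3 0 0 0 1;30 0 -3 0 0 0 1;32.5 0 -3 0 0 0 1;35 0 -3 0 0 0 1;37.5 0 -3 0 0 0 1;40 0 -3 0 0 0 1;42.5 0 -3 0 0 0 1;44 0 -3 0 0 0 1;45 0 -3 0 0 0 1;46 0 -3 0 0 0 1;46 0 -3 0 0 0 1'
python3 - <<'E'
from w import *
import cv2
f=grab_frame("top");cv2.imwrite("pics/top4.png",cv2.resize(f["color"][130:280,155:365,::-1],None,fx=3.8,fy=3.8))
f=grab_frame("scene");cv2.imwrite("pics/scene4.png",cv2.resize(f["color"][170:290,200:400,::-1],None,fx=4,fy=4))
E
```

```text
t: 7.0
eef_pos: [0.5804, -0.0363, 0.0682]
tcp_rot: [-0.001, 1.0, -0.03, 0.001]
contact_force: [0.4, 0.0, -0.2]
opening: 0.0858
t 7.0 (array([-40.6,   0.4,  68.2]), array([ 0.001,  0.002, -0.   ])) F [ 0.4  0.  -0.2] q [ 0.    0.65 -0.03  1.88  0.03  0.61 -1.68]
```

View pics/top4.png

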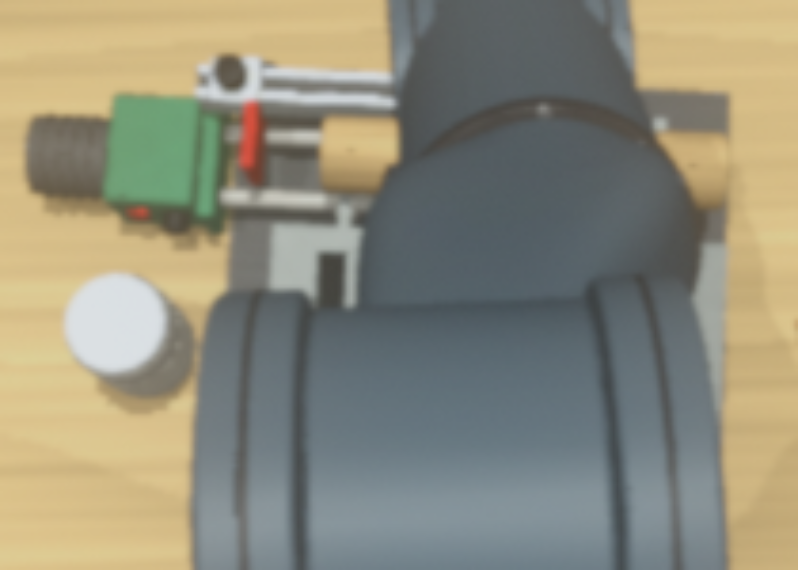

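View pics/scene4.png

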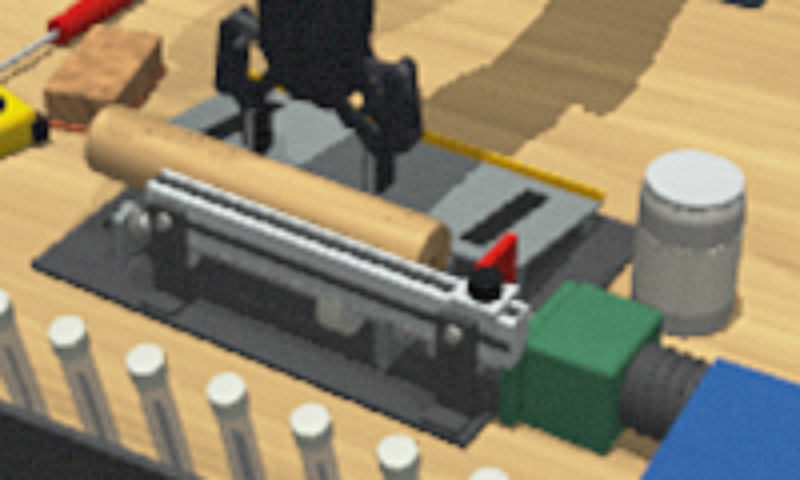

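```bash
python3 - <<'E'
from w import *
import pickle
ft,fs=pickle.load(open("f.pkl","rb"))
for u,v in [(322,153),(728,170)]: print(w2c(p,atz(ft,u/3.8+155,v/3.8+130,.069)).round(1))
E
python3 r.py " -65,0,70,0,0" " -65,0,150,0,0" " 0,-190,150,0,-1.571"  " 0,-190,69,0,-1.571"
```

```text
t 7.1 (array([-40.8,   0.4,  68.1]), array([ 0.001,  0.001, -0.   ])) F [ 1.7 -0.3  0. ] q [ 0.    0.65 -0.03  1.88  0.03  0.61 -1.68]
[[  3.3 117.1  69. ]]
[[   2.6 -146.6   69. ]]
t 7.1 (array([-40.8,   0.4,  68.1]), array([ 0.001,  0.001, -0.   ])) F [ 1.7 -0.3  0. ] q [ 0.    0.65 -0.03  1.88  0.03  0.61 -1.68]
 -65,0,70,0,0 [-24.2   0.4  -1.9] [-0.001 -0.001  0.   ]
 -65,0,150,0,0 [-24.1   0.3 -81.9] [-0.001 -0.001  0.   ]
 0,-190,150,0,-1.571 [ 40.9 190.3 -82. ] [ 0.    -0.002 -1.571]
 0,-190,69,0,-1.571 [ 40.7 190.4  -1. ] [ 0.    -0.002 -1.571]
```

```bash
python3 -m pendant '-12 0 -1 0 0 0 1;-24 0 -2 0 0 0 1;-24 0 -25 0 0 0 1;-24 0 -50 0 0 0 1;-24 0 -80 0 0 0 1;-18 15 -90 0 0 -0.11 0.8;-12 30 -90 0 0 -0.22 0.6;-6 45 -90 0 0 -0.33 0.4;0 60 -90 0 0 -0.44 0.2;6 75 -90 0 0 -0.55 0;12 90 -90 0 0 -0.66 0;18 105 -90 0 0 -0.77 0;22 120 -90 0 0 -0.88 0;26 135 -90 0 0 -0.99 0;30 150 -90 0 0 -1.1 0;34 162 -90 0 0 -1.21 0;38 172 -90 0 0 -1.32 0;41 182 -90 0 0 -1.43 0;43 192 -90 0 0 -1.54 0;43.5 194 -90 0 0 -1.571 0'
python3 - <<'E'
from w import *
import cv2
f=grab_frame("top");cv2.imwrite("pics/top5.png",cv2.resize(f["color"][130:280,155:365,::-1],None,fx=3.8,fy=3.8))
f=grab_frame("scene");cv2.imwrite("pics/scene5.png",cv2.resize(f["color"][170:290,200:400,::-1],None,fx=4,fy=4))
E
python3 r.py "3,-190,69,0,-1.571" "3,-160,69,0,-1.571"
```

```text
t: 8.77
eef_pos: [0.6112, -0.2353, 0.1576]
tcp_rot: [0.0, 0.727, 0.687, 0.0]
contact_force: [0.4, -0.1, 0.1]
opening: -0.0002
t 8.77 (array([   2.3, -196.4,  157.6]), array([-1.000e-03,  1.000e-03, -1.575e+00])) F [ 0.4 -0.1  0.1] q [ 0.57  0.66 -0.47  1.59  0.34  0.98 -0.06]
t 8.87 (array([   2.3, -194.9,  157.6]), array([ 0.   ,  0.002, -1.57 ])) F [ 0.2 -1.1  0.2] q [ 0.57  0.65 -0.47  1.59  0.34  0.98 -0.07]
3,-190,69,0,-1.571 [ 4.8  0.6 88.6] [ 0.001 -0.001 -0.001]
3,-160,69,0,-1.571 [34.8  0.6 88.7] [ 0.001 -0.001 -0.001]
```

View pics/top5.png

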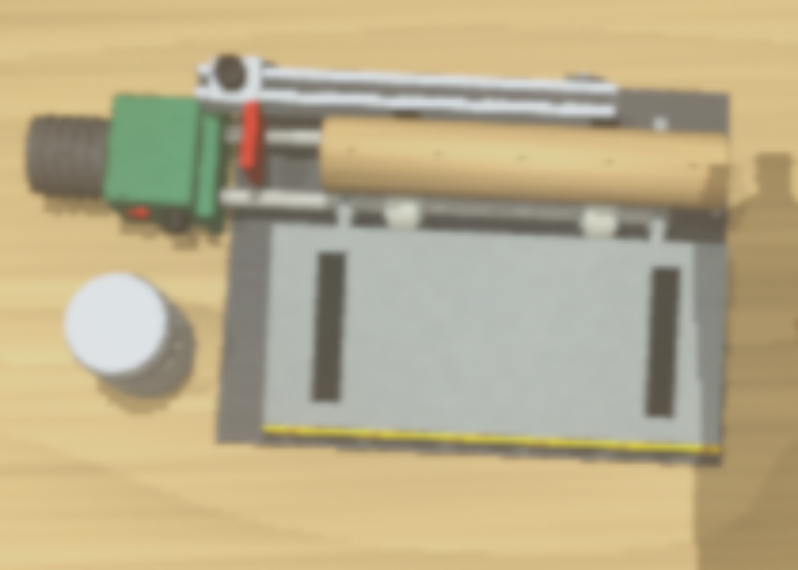

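View pics/scene5.png

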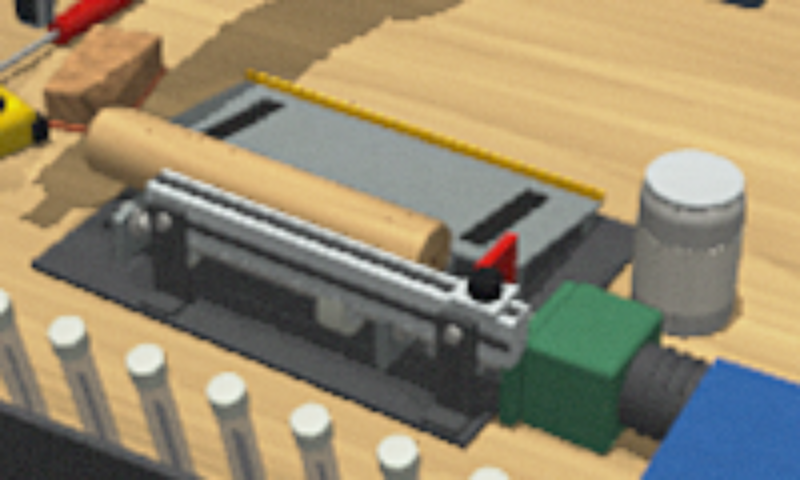

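```bash
python3 -m pendant '0 0.6 22 0 0 0 0;0 0.6 44 0 0 0 0;1 0.6 66 0 0 0 0;3 0.6 84 0 0 0 0;6 0.6 89 0 0 0 0;12 0.6 89 0 0 0 0;18 0.6 89 0 0 0 0;23 0.6 89 0 0 0 0;26 0.6 89 0 0 0 0;28 0.6 89 0 0 0 0;30 0.6 89 0 0 0 0'
python3 - <<'E'
from w import *
import cv2
f=grab_frame("wrist");cv2.imwrite("pics/wrist6.png",f["color"][:,:,::-1])
f=grab_frame("scene");cv2.imwrite("pics/scene6.png",cv2.resize(f["color"][170:290,200:400,::-1],None,fx=4,fy=4))
E
```

```text
t: 9.78
eef_pos: [0.6141, -0.2036, 0.0695]
tcp_rot: [0.001, 0.729, 0.685, 0.001]
contact_force: [0.1, 0.0, -0.4]
opening: 0.0003
t 9.78 (array([   3.3, -164.6,   69.5]), array([-1.00e-03,  2.00e-03, -1.57e+00])) F [ 0.1  0.  -0.4] q [ 0.5   0.74 -0.42  1.69  0.4   0.79 -0.17]
```

View pics/wrist6.png

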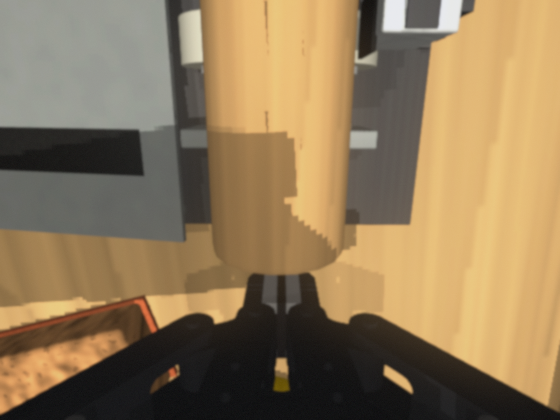

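View pics/scene6.png

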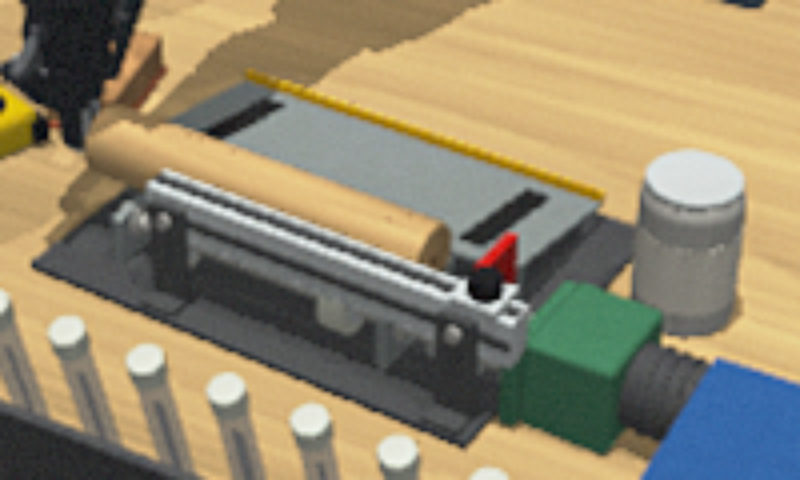

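Fingers (col 281) are centred on the blank's free end (cols 212–348). Pushing slowly.

```bash
python3 -m pendant '2 0 0 0 0 0 0;4 0 0 0 0 0 0;6 0 0 0 0 0 0;8 0 0 0 0 0 0;10 0 0 0 0 0 0;12 0 0 0 0 0 0;14 0 0 0 0 0 0;16 0 0 0 0 0 0;18 0 0 0 0 0 0;20 0 0 0 0 0 0;22 0 0 0 0 0 0;24 0 0 0 0 0 0;26 0 0 0 0 0 0;28 0 0 0 0 0 0;30 0 0 0 0 0 0;32 0 0 0 0 0 0;33 0 0 0 0 0 0'
python3 - <<'E'
from w import *
import cv2
f=grab_frame("top");cv2.imwrite("pics/top7.png",cv2.resize(f["color"][130:280,155:365,::-1],None,fx=3.8,fy=3.8))
f=grab_frame("scene");cv2.imwrite("pics/scene7.png",cv2.resize(f["color"][170:290,200:400,::-1],None,fx=4,fy=4))
E
```

```text
t: 11.3
eef_pos: [0.616, -0.1702, 0.0692]
tcp_rot: [0.0, 0.728, 0.685, 0.001]
contact_force: [-0.1, 0.2, -0.2]
opening: -0.0001
t 11.3 (array([   3.2, -131.1,   69.2]), array([-0.   ,  0.002, -1.571])) F [-0.1  0.2 -0.2] q [ 0.45  0.73 -0.42  1.71  0.4   0.78 -0.22]
```

View pics/top7.png

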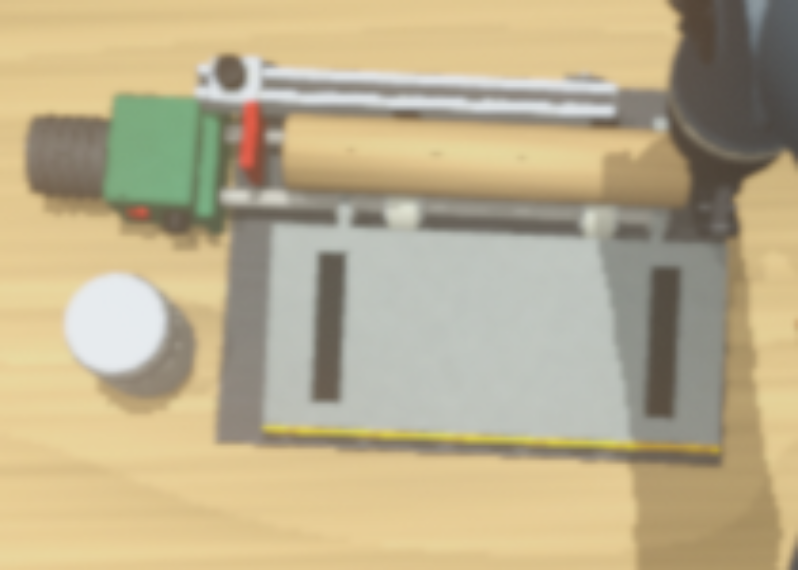

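View pics/scene7.png

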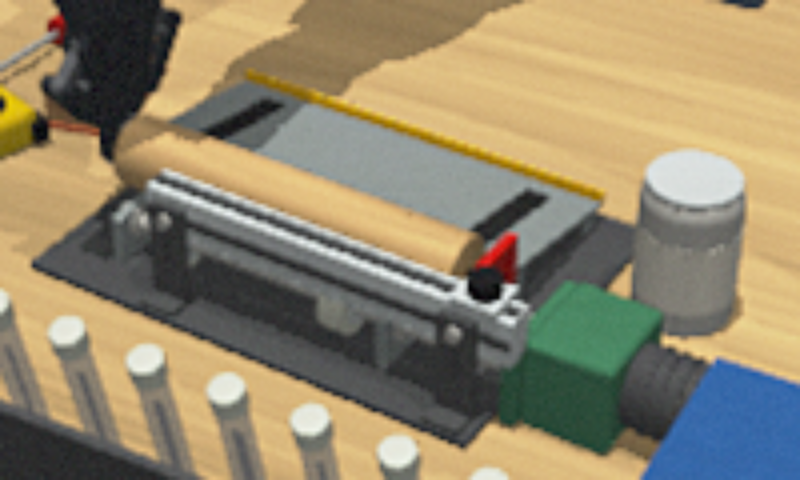

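```bash
python3 -m pendant '1.5 0 0 0 0 0 0;3 0 0 0 0 0 0;4.5 0 0 0 0 0 0;6 0 0 0 0 0 0;7 0 0 0 0 0 0;8 0 0 0 0 0 0;9 0 0 0 0 0 0;9.5 0 0 0 0 0 0;10 0 0 0 0 0 0;10 0 0 0 0 0 0'
python3 - <<'E'
from w import *
import cv2
f=grab_frame("top");cv2.imwrite("pics/top8.png",cv2.resize(f["color"][150:200,200:300,::-1],None,fx=8,fy=8,interpolation=2))
E
```

```text
t: 12.23
eef_pos: [0.6166, -0.16, 0.0691]
tcp_rot: [0.0, 0.728, 0.685, 0.001]
contact_force: [0.2, -0.6, -0.6]
opening: -0.0002
t 12.23 (array([   3.1, -120.9,   69.1]), array([-0.   ,  0.002, -1.571])) F [ 0.2 -0.6 -0.6] q [ 0.43  0.73 -0.42  1.72  0.4   0.78 -0.24]
```

View pics/top8.png

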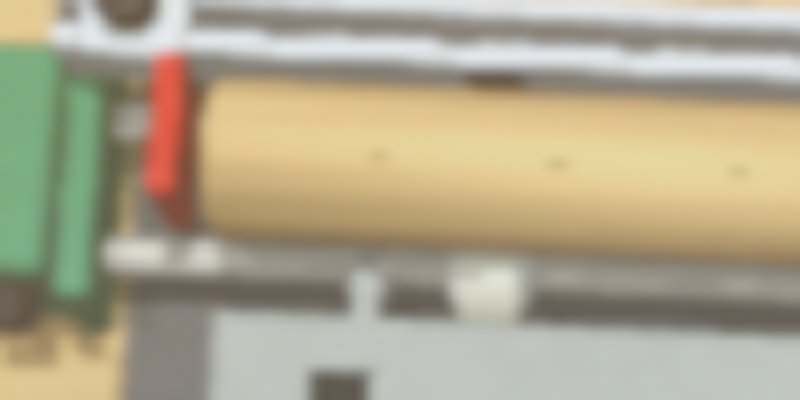

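```bash
python3 -m pendant '0.8 0 0 0 0 0 0;1.6 0 0 0 0 0 0;2 0 0 0 0 0 0'; python3 -m pendant '0.4 0 0 0 0 0 0;0.8 0 0 0 0 0 0;0.8 0 0 0 0 0 0'; python3 -m pendant '0.4 0 0 0 0 0 0;0.8 0 0 0 0 0 0;0.8 0 0 0 0 0 0'
```

```text
t: 12.53
eef_pos: [0.6168, -0.1579, 0.0692]
tcp_rot: [0.0, 0.728, 0.685, 0.001]
contact_force: [-0.1, -0.9, -0.0]
opening: 0.0
t: 12.78
eef_pos: [0.6168, -0.1569, 0.0692]
tcp_rot: [0.0, 0.728, 0.685, 0.001]
contact_force: [0.5, -0.6, -0.1]
opening: 0.0003
t: 13.03
eef_pos: [0.6169, -0.156, 0.0692]
tcp_rot: [0.0, 0.728, 0.685, 0.001]
contact_force: [-0.7, 0.1, 0.3]
opening: 0.0002
```

```bash
python3 -m pendant '0.4 0 0 0 0 0 0;0.8 0 0 0 0 0 0;0.8 0 0 0 0 0 0'
python3 - <<'E'
from w import *
import cv2
f=grab_frame("top");cv2.imwrite("pics/top9.png",cv2.resize(f["color"][150:200,200:300,::-1],None,fx=8,fy=8,interpolation=2))
f=grab_frame("scene");cv2.imwrite("pics/scene9.png",cv2.resize(f["color"][210:270,270:350,::-1],None,fx=9,fy=9,interpolation=2))
E
```

```text
t: 13.28
eef_pos: [0.617, -0.1551, 0.0692]
tcp_rot: [0.0, 0.728, 0.685, 0.001]
contact_force: [0.7, -0.7, 0.2]
opening: -0.0001
t 13.28 (array([   3.2, -116. ,   69.2]), array([ 0.   ,  0.003, -1.571])) F [ 0.7 -0.7  0.2] q [ 0.43  0.73 -0.42  1.72  0.4   0.77 -0.25]
```

View pics/top9.png

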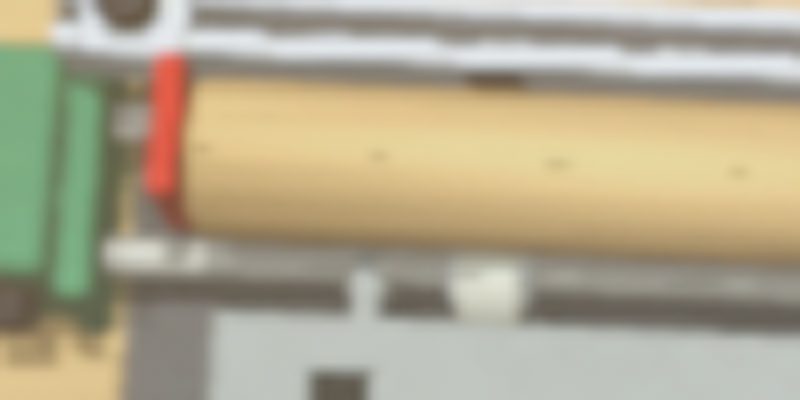

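View pics/scene9.png

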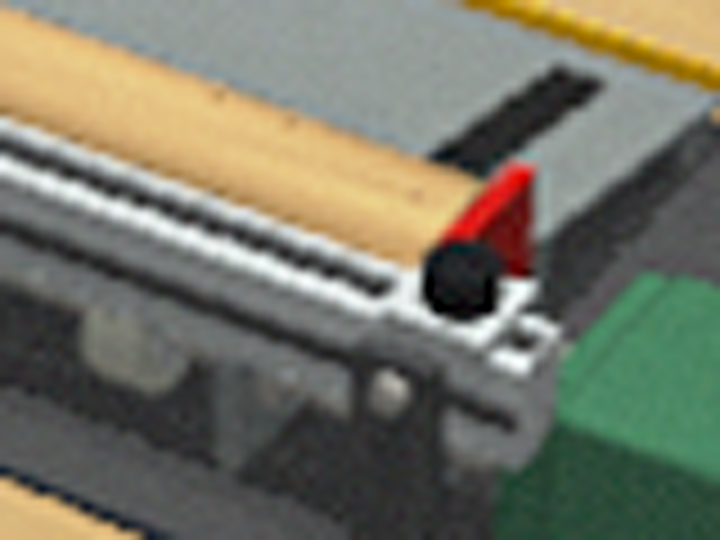

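```bash
python3 -m pendant '0.5 0 0 0 0 0 0;0.5 0 0 0 0 0 0'|grep -E 'eef|force'; python3 -m pendant '0.5 0 0 0 0 0 0;0.5 0 0 0 0 0 0'|grep -E 'eef|force'
```

```text
eef_pos: [0.617, -0.1545, 0.0692]
contact_force: [-0.3, -1.2, 0.7]
eef_pos: [0.617, -0.1539, 0.0692]
contact_force: [0.5, -0.9, 0.0]
```

```bash
python3 -m pendant '0.5 0 0 0 0 0 0;0.5 0 0 0 0 0 0'|grep -E 'eef|force'
```

```text
eef_pos: [0.6171, -0.1533, 0.0692]
contact_force: [-0.3, -1.2, -0.4]
```

```bash
python3 -m pendant '0.5 0 0 0 0 0 0;0.5 0 0 0 0 0 0'|grep -E 'eef|force'
```

```text
eef_pos: [0.6171, -0.1527, 0.0692]
contact_force: [1.2, -0.7, -0.3]
```

```bash
python3 -m pendant '0.5 0 0 0 0 0 0;0.5 0 0 0 0 0 0'|grep -E 'eef|force'
python3 - <<'E'
from w import *
import cv2
f=grab_frame("top");cv2.imwrite("pics/top10.png",cv2.resize(f["color"][150:200,200:300,::-1],None,fx=8,fy=8,interpolation=2))
E
```

```text
eef_pos: [0.6171, -0.1526, 0.0692]
contact_force: [0.7, -2.3, -0.4]
t 14.22 (array([   3.2, -113.5,   69.2]), array([-0.   ,  0.002, -1.571])) F [ 0.7 -2.3 -0.4] q [ 0.42  0.73 -0.42  1.72  0.4   0.77 -0.25]
```

View pics/top10.png

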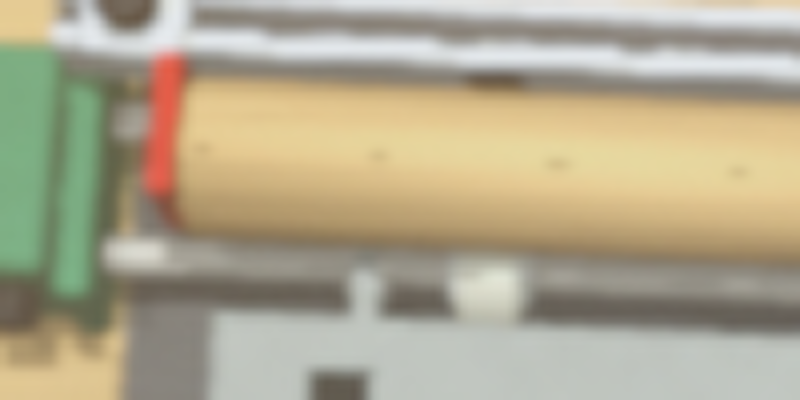

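Motion stalled (0.1 mm for 0.5 mm commanded) and the force is rising, so it is at the stop. One or two more small steps will confirm.

```bash
python3 -m pendant '0.7 0 0 0 0 0 0;0.7 0 0 0 0 0 0'|grep -E 'eef|force'
```

```text
eef_pos: [0.6171, -0.1526, 0.0692]
contact_force: [0.6, -4.6, -0.3]
```

```bash
python3 -m pendant '1 0 0 0 0 0 0;1 0 0 0 0 0 0'|grep -E 'eef|force'
```

```text
eef_pos: [0.6171, -0.1527, 0.0692]
contact_force: [0.3, -5.3, 0.7]
```

```bash
python3 -m pendant '-1 0 0 0 0 0 0;-3 0 0 0 0 0 0;-7 0 0 0 0 0 0;-14 0 0 0 0 0 0;-24 0 0 0 0 0 0;-40 0 0 0 0 0 0;-55 0 -15 0 0 0 0;-65 0 -40 0 0 0 0;-70 0 -70 0 0 0 0;-72 0 -100 0 0 0 0;-72 0 -100 0 0 0 0;-72 0 -100 0 0 0 0;-72 0 -100 0 0 0 0;-72 0 -100 0 0 0 0'
python3 - <<'E'
from w import *
import cv2
f=grab_frame("top");cv2.imwrite("pics/top11.png",cv2.resize(f["color"][150:200,200:300,::-1],None,fx=8,fy=8,interpolation=2))
cv2.imwrite("pics/top11f.png",f["color"][:,:,::-1])
f=grab_frame("scene");cv2.imwrite("pics/scene11.png",f["color"][:,:,::-1])
E
```

```text
t: 15.77
eef_pos: [0.6116, -0.2247, 0.168]
tcp_rot: [-0.0, 0.729, 0.685, -0.0]
contact_force: [-0.5, 0.7, -0.5]
opening: 0.0001
t 15.77 (array([   2.1, -185.8,  168. ]), array([ 0.00e+00, -1.00e-03, -1.57e+00])) F [-0.5  0.7 -0.5] q [ 0.56  0.64 -0.47  1.59  0.33  0.99 -0.08]
```

View pics/top11.png

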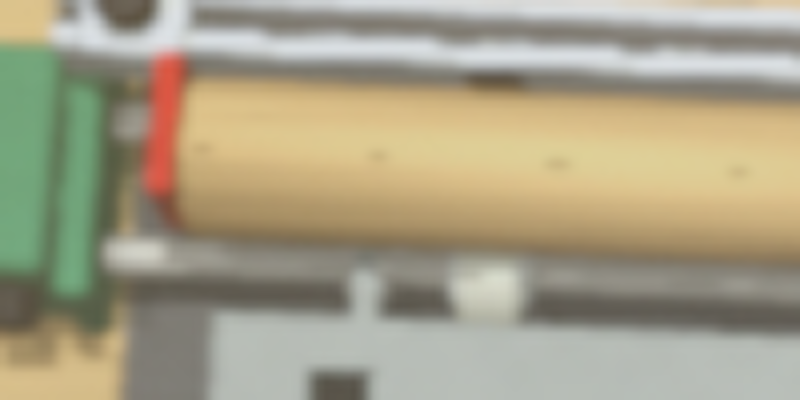

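View pics/top11f.png

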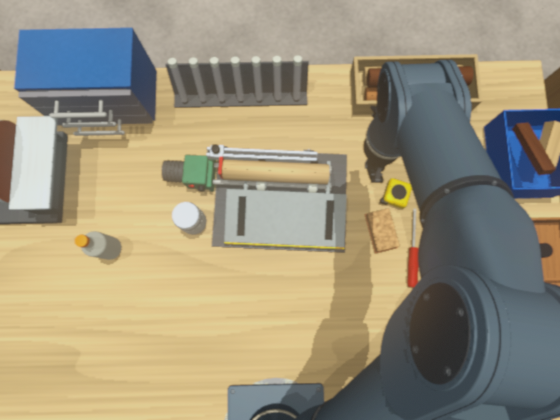

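View pics/scene11.png

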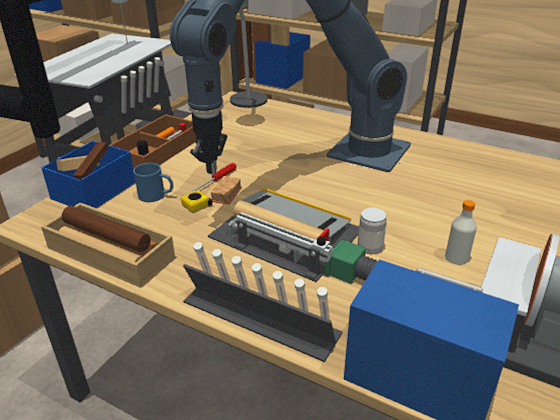

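The blank lies seated against the red stop: crop column 180 is unchanged after backing off, the stop is still at columns 150–185, and the bystanders sit where they were. Handing in.

```bash
python3 -c "
from rig import *
print(sign_off())"
```

```text
the job is handed in; nothing more can be done
None
```

The blank is on the four white wheels with its left end against the red stop, and I handed the job in at about 16 s of the 48 s allowed.

- **Up the ramp:** I pushed from behind with both open fingers. The blank dropped over the front wheels and settled in the seat between them and the fence. I saw no running back in the pictures taken between moves.
- **Against the stop:** With the fingers shut, I pushed the middle of the right end slowly along the wheels. Over the last steps the blank stopped moving while the force rose to about 5 N, well under the stop's 60 N hold.
- **Last pictures:** After I backed away, the left end still touched the stop. The stop, the blank and the tools on the bench had not visibly moved, and the wrist force was back to noise (under 1 N). The mug was hidden behind the arm in the top view but stood in place in the scene view.
- **Disagreement:** My estimate of the cradle's position was about 3 mm off along x, judged by where the blank actually seated. I aimed the second push at the corrected line.

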